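# Fetch a dip carrier out of a rinse tank and hang it on the drip pin

### The job

Take the lifting hook from its rest, reach down into the drained rinse tank with it, hook the carrier under its cross bar and lift it out. Hang the carrier by the slot in its side on the pin of the drip stand, pin in the seat at the slot's inner end, then put the hook back hanging in its rest. Touch the carrier with the hook only, never with the gripper, and leave the bottle, jar, glass cutter and pliers where they are.

Things in the scene. Friction and masses are not known exactly. Their poses are not given: they have to be found in the camera images.
- tank: Clear acrylic rinse tank, dry, open on top, fixed. 76 (x) x 130 (y) x 164 mm high, walls 5 mm (inside 66 x 120); grey lip outside the mouth (85 x 140), foot 96 x 150 mm. Origin: centre of its underside. The carrier hangs inside with its bar along the tank's y.
- tank_ledges (a point): Midway between the two white ledges on the tank's end walls, at x = +12, y = 0, z = 102 mm of the tank (62 mm below the rim): here lies the middle of the carrier's bar. Each ledge stands 12 mm inward (96 mm clear between) and has a U notch open upward, 10 mm wide, cheeks 9 mm above the bar's middle. Free space beside the bar: 45 mm to the -x wall, 21 mm to the +x wall.
- carrier: Brass dip carrier with a small leaded light, flat, upright, 4 mm thick (light at the bottom 10 mm), 0.2 to 0.3 kg. Origin: middle of its round cross bar (6 mm thick, along y, 112 mm long); z up, x through the thickness. Under the bar a window 62 mm wide, z = -3 to -29 mm, for the hook. Below it a slotted plate, then the light, both y = -40..+40, down to z = -90 mm. Axes start along the tank's.
- carrier_slot_mouth (a point): Mouth of the carrier's side slot, in the plate's +y edge: y = +40, z = -48 mm of the carrier. The slot runs level from here to y = -6 mm, 14 mm high (z = -55 to -41; about 2 mm higher at the mouth).
- carrier_seat (a point): Where the pin's middle lies when the carrier hangs on it: y = 0, z = -41 mm of the carrier. A notch in the slot's upper side at its inner end, y = -6..+6 mm, 4 mm deep (top at z = -37 mm). The carrier's weight lies below it, so it hangs upright.
- hook_rod: Lifting hook, upright, 0.13 kg, 159 mm long. Origin: on the shank axis, underside of the 20 mm brass collar, which rests on the shelf of the rest; z up the shank. Shank 7 mm thick from there down to z = -54 mm, where a cross piece leads to two prongs at y = +-18 mm (41 mm over both) that go down at x = 0 and bend to +x. Starts hanging in the rest, axes within 0.04 rad of the rest's.
- hook_handle (a point): Middle of the hook's flat-sided wooden handle, on the shank axis 39 mm above the collar's underside: 22 (x) x 20 (y) mm, 62 mm high (z = +8 to +70 mm of the hook).
- hook_seat (a point): Where the middle of a 6 mm bar lies when caught, along y, in the prongs: x = +8, z = -78 mm of the hook. Each 5 mm prong ends in a V open upward: lowest point at x = +8 (underside z = -88 mm), tip on the +x side (outermost x = +20, top z = -73 mm). To pass under a bar or away from it, the hook must be 9 to 15 mm lower than when the bar lies in it.
- rest: Plywood rest for the hook, fixed, foot 88 x 84 mm. Shelf 64 mm wide, top at z = 110 mm, 9 mm thick, x = -30..+40 mm, upright board behind it, nothing higher. Notch in the shelf, 12 mm wide, from x = +5 mm out to the flared mouth at -x. Origin: underside, below the hook's shank, whose collar hangs at x = 0, y = 0, z = 110 mm. Draw the hook 55 mm out to -x before raising it.
- drip_stand: Drip stand, fixed: an aluminium tray 110 x 150 x 14 mm with a grey post (x = +23..+37, 24 mm wide, 95 mm high) carrying a steel pin that points to the stand's -x. Origin: underside, below the pin's middle.
- pin (a point): Middle of the drip stand's pin, on its axis, 85 mm above the bench. 8 mm thick, along the stand's x, from a flange at x = +20 to a head (18 mm across, x = -21 to -26 mm) higher than the carrier's slot: the carrier comes in sideways between them, moving to the stand's +y, with its x axis along the stand's x, slot level with the pin, and is then let down into its seat.
- flux_bottle: Cream flux bottle with red cap, 48 mm diameter, 103 mm high; bystander; origin at the centre of its underside.
- scrap_jar: Glass jar with red lid, 86 mm diameter, 119 mm high; bystander; origin at the centre of its underside.
- glass_cutter: Brass glass cutter, 13 x 136 mm, lying along its y; bystander; origin below its middle.
- running_pliers: Red-handled pliers, 56 x 144 x 14 mm, lying along their y; bystander; origin below their middle.

How it is judged:
By the outcome, as a careful person would: the job done as asked, in the order asked, and still so for the second after the job is handed in, with the robot touching nothing.
It also fails if it takes over 72 s, if anything falls off the work surface, if the arm or the gripper's body presses on something with over 40 N, if the wrist force passes 120 N, or if a joint passes its speed limit or range.

### The arm

A 6-joint arm with a two-finger parallel gripper is mounted at the origin on a cart in front of the work surface, level with it; the furniture and walls round the work are solid. World frame = base frame: x ahead of the robot, y to its left, z up, the work surface at z = 0. Lengths are in mm, angles in rad, forces in N, time in s.
With the tool pointing down it reaches from about 350 to 850 mm from the base axis. Payload 8.1 kg.
Tool frame: the origin (TCP) lies between the finger pads; the fingertips stand 25 mm ahead of it and the grasp point (between the pads) lies 6 mm ahead of it; z points along the fingers, y is the direction in which the jaws open and shut (so a half turn about z gives the same grasp; the last joint's range is limited). The gripper opens to 93 mm and grips with 3 to 60 N. Pads are 15 mm wide; open, the fingers measure 128 mm over their backs; the gripper's body (75 mm by 188 mm) begins 65 mm behind the grasp point.
Start: joints at [1.15, 0.13, 1.488, -0, 1.523, -0.085], TCP at [197.693, 566.5, 243.635] pointing down, gripper open.
Joint ranges: [-2.96, 2.96], [-0.89, 2.26], [0.02, 2.5], [-1.34, 4.48], [0, 2.73], [-2.66, 2.66]. Speed limits (rad/s): [2.39, 2.39, 2.79, 3.14, 3.14, 3.14].

### API

Orientations are given as a rotation vector (axis times angle).
In Python, from rig import ctrl gives the robot as it stands. Calls block until the motion is done:
- ctrl.goto(position, orientation): joint-space move of the TCP to a pose.
- ctrl.servo_line(position, frame=None, velocity=150, contact_N=None): straight line of the TCP; frame=None keeps the orientation; velocity is the mean speed in mm/s. With contact_N (N) it stops when the force on the tool has changed by that much, and returns True; else False.
- ctrl.set_joints(angles): joint-space move.
- ctrl.grip(opening, f_grip=None): opening from 0.0 (shut) to 1.0 (fully open); f_grip is the grip in N (None keeps the last); returns when the fingers have stopped.
- ctrl.dwell(seconds).
- ctrl.inverse_kinematics(position, orientation): joint angles nearest the present ones, or None.
- ctrl.grab_frame(name): name is "side" or "top"; returns (picture, depth): 420x560x3 uint8, red, green, blue; 420x560 float32, mm along the optical axis (not along the pixel's ray), 0 where there is no reading.
- ctrl.get_calibration(name): a dict with "mtx" (3x3 intrinsics, pixels), "k1" (the pictures are not rectified: a ray, as slopes to the right and down, at radius r is drawn at 1 + k1 r^2 times it, then the intrinsics apply), "view" (4x4, takes a point from world to camera coordinates). Camera axes: x right, y down, z forward; pixel columns grow to the right and rows downward; lengths in mm; the calibration is good to about 2 mm. A picture is of the moment at which its call begins. get_calibration takes no time and is no camera call.
A pose or a line that the arm cannot do raises ctrl.PlanningError and nothing moves.
- ctrl.sign_off(): hands the job in, once; it reports no verdict.
Readings, each from a call of its own:
- ctrl.read_time(): time.
- ctrl.read_joints(): joint angles.
- ctrl.read_joint_velocities(): joint speeds.
- ctrl.read_joint_torque(): joint torques, N m.
- ctrl.read_tcp_pos(): TCP position.
- ctrl.read_tcp_rot(): TCP orientation.
- ctrl.read_contact_force(): force on the tool from outside, world axes, zero at the start.
- ctrl.read_moment(): the same for the moment, N m.
- ctrl.read_gripper_width(): opening from 0.0 (shut) to 1.0 (fully open).
Only numpy, scipy, OpenCV 4.12 (cv2) and the standard library are available. Lean on these libraries where they do the work, as an engineer would, in place of code of your own. Each camera call takes 0.05 s, during which the arm holds its last target.

## Working session

There is one attempt and no reset: what is moved stays moved. The work goes in short steps, each a Python script; the robot and the scene stay as the last script left them, time stands still between calls to the robot, and variables do not carry over. Pictures are saved under pics/ and viewed, and the job is handed in when it is done.

```bash
mkdir -p pics; ls; cat > h.py <<'E'
import numpy as np, cv2
from rig import ctrl
def px2w(cal,u,v,d=None,z=None):
    K=np.array(cal["mtx"]);k=cal["k1"];V=np.array(cal["view"])
    xd=(u-K[0,2])/K[0,0];yd=(v-K[1,2])/K[1,1]
    x,y=xd,yd
    for _ in range(30):
        s=1+k*(x*x+y*y);x,y=xd/s,yd/s
    R=V[:3,:3];t=V[:3,3];r=np.array([x,y,1.])
    C=-R.T@t;D=R.T@r
    if d is None: d=(z-C[2])/D[2]
    return C+D*d
def w2px(cal,P):
    K=np.array(cal["mtx"]);k=cal["k1"];V=np.array(cal["view"])
    p=V[:3,:3]@np.array(P,float)+V[:3,3];x,y=p[:2]/p[2];s=1+k*(x*x+y*y)
    return np.array([K[0,0]*x*s+K[0,2],K[1,1]*y*s+K[1,2]])
def shot(name,tag,crop=None,f=1):
    im,d=ctrl.grab_frame(name); np.savez('pics/%s.npz'%tag,im=im,d=d)
    save(im,tag,crop,f); return im,d
def save(im,tag,crop=None,f=1):
    if crop: im=im[crop[1]:crop[3],crop[0]:crop[2]]
    im=cv2.resize(im,None,fx=f,fy=f,interpolation=cv2.INTER_CUBIC)
    cv2.imwrite('pics/%s.png'%tag,im[:,:,::-1])
E
python3 - <<'E'
from h import *
for n in("top","side"):
    shot(n,n+"0"); c=ctrl.get_calibration(n); print(c)
print(ctrl.read_time(),ctrl.read_tcp_rot())
E
```

```text
pics
{'mtx': array([[490.52797686,   0.        , 274.85555111],
       [  0.        , 490.52797686, 213.6161235 ],
       [  0.        ,   0.        ,   1.        ]]), 'k1': -0.07111384230063296, 'view': array([[-2.42941086e-02, -9.99511429e-01,  1.96646596e-02,
         2.20814428e+00],
       [-9.80825998e-01,  2.00260073e-02, -1.93853862e-01,
         5.32334712e+02],
       [ 1.93365346e-01, -2.39971162e-02, -9.80833310e-01,
         1.24141093e+03],
       [ 0.00000000e+00,  0.00000000e+00,  0.00000000e+00,
         1.00000000e+00]])}
{'mtx': array([[483.35878604,   0.        , 274.26853059],
       [  0.        , 483.35878604, 208.66915272],
       [  0.        ,   0.        ,   1.        ]]), 'k1': -0.060624877160078285, 'view': array([[-9.97891989e-01, -6.47439992e-02, -4.44881578e-03,
         4.91155375e+02],
       [-3.09329293e-02,  5.34789140e-01, -8.44419167e-01,
         1.09824718e+02],
       [ 5.70502523e-02, -8.42501508e-01, -5.35664521e-01,
         1.03894211e+03],
       [ 0.00000000e+00,  0.00000000e+00,  0.00000000e+00,
         1.00000000e+00]])}
0.1 [-5.24915887e-01 -3.09699792e+00  2.55250948e-03]
```

View pics/top0.png

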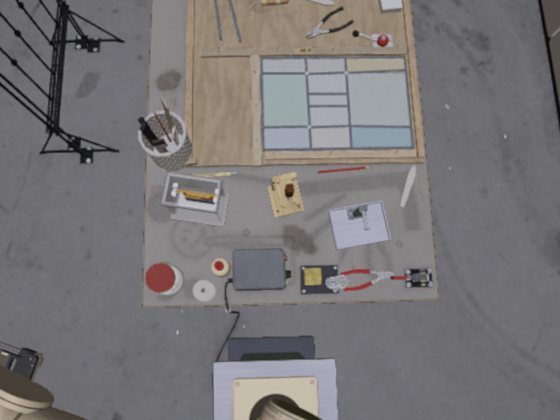

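View pics/side0.png

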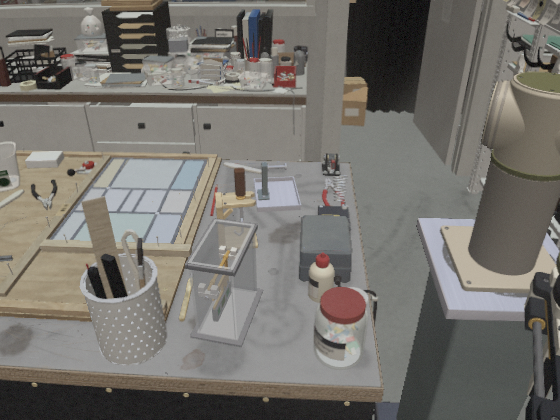

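The top view shows the tank at about (198,198), the rest with the hook at (287,193), the drip stand at (360,225), the jar at (161,279) and the bottle at (220,267). I'll enlarge these.

```bash
python3 - <<'E'
from h import *
a=np.load('pics/top0.npz')['im'];b=np.load('pics/side0.npz')['im']
save(a,'t_tank',(150,165,240,235),8)
save(a,'t_rest',(260,165,320,225),9)
save(a,'t_drip',(320,190,400,255),9)
save(b,'s_tank',(180,210,270,345),4.4)
save(b,'s_rd',(205,150,310,230),7)
E
```

```text
(no output)
```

View pics/t_tank.png

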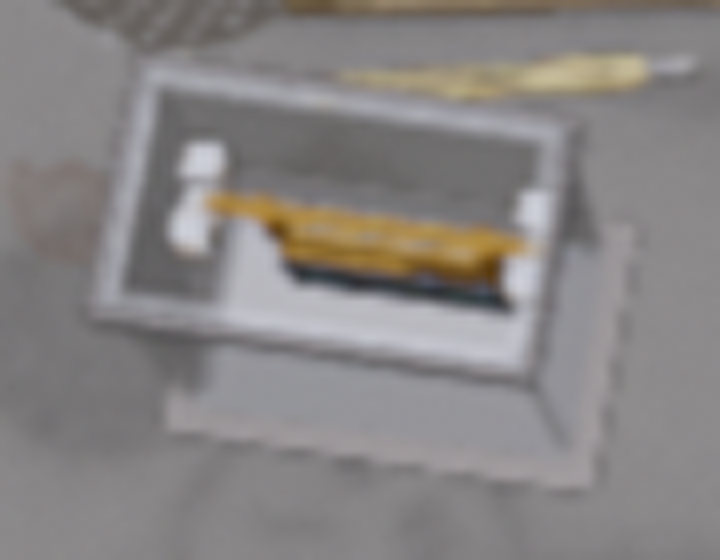

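View pics/t_rest.png

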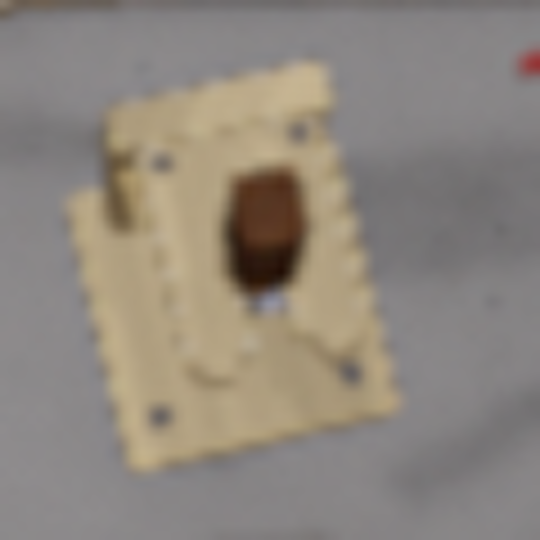

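View pics/t_drip.png

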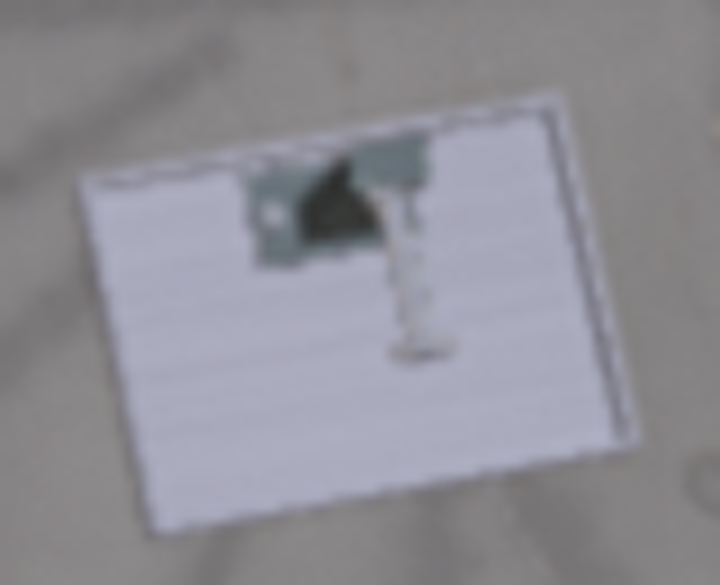

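View pics/s_tank.png

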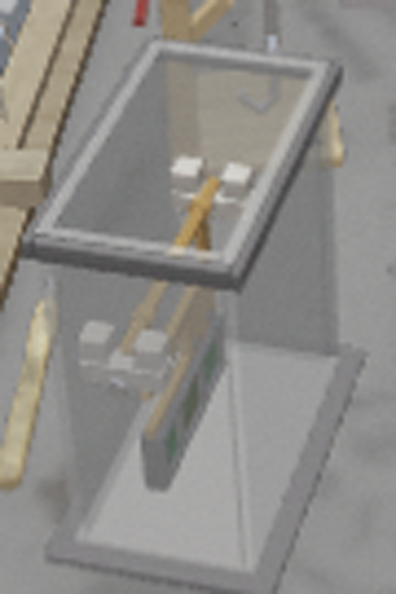

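View pics/s_rd.png

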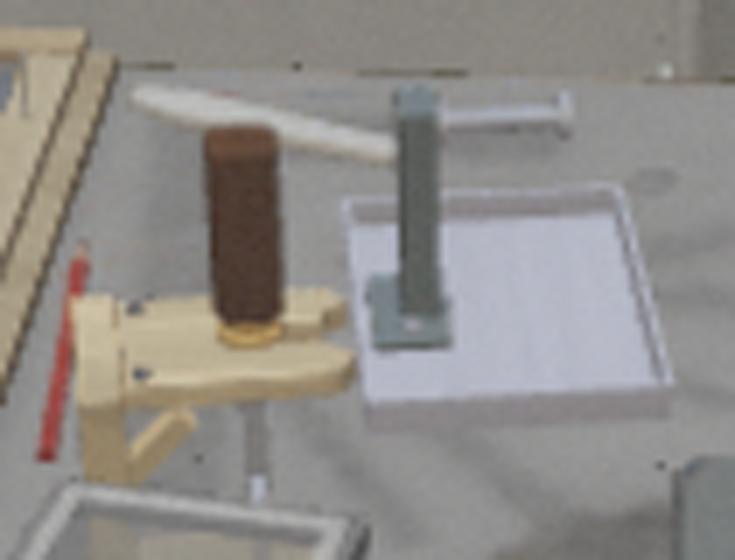

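The tank rim, ledges and bar are clear, as are the handle top (about (267,207) in the rest crop) and the pin with its head near (420,350) in the drip crop. All the fixtures open towards the robot, that is, their -x is roughly world -x. Next I'll fit poses to these points.

```bash
cat > fit.py <<'E'
from h import *
from scipy.optimize import least_squares
T=ctrl.get_calibration("top");S=ctrl.get_calibration("side")
def fit(pts,x0):
    def tf(p,q): c,s=np.cos(p[2]),np.sin(p[2]);return [p[0]+c*q[0]-s*q[1],p[1]+s*q[0]+c*q[1],q[2]]
    def r(p): return np.concatenate([w2px(c,tf(p,q))-uv for c,uv,q in pts])
    s=least_squares(r,x0,x_scale=[10,10,.1],loss='soft_l1');
    return s.x,r(s.x).reshape(-1,2),tf
def clouds():
    out={}
    for n,c in(("top",T),("side",S)):
        d=np.load('pics/%s0.npz'%n)['d'].astype(float);v,u=np.nonzero(d>0)
        K=c["mtx"];k=c["k1"];xd=(u-K[0,2])/K[0,0];yd=(v-K[1,2])/K[1,1];x,y=xd.copy(),yd.copy()
        for _ in range(20): s=1+k*(x*x+y*y);x,y=xd/s,yd/s
        z=d[v,u];V=c["view"];P=(np.stack([x*z,y*z,z],1)-V[:3,3])@V[:3,:3]
        out[n]=(P,np.stack([u,v],1))
    return out
E
python3 - <<'E'
from fit import *
def tc(x,y,f=8,o=(150,165)): return np.array([o[0]+x/f-.5,o[1]+y/f-.5])
L=lambda sx,sy,z=164:(sx*42.5,sy*70,z)
pts=[(T,tc(145,62),L(1,1)),(T,tc(578,120),L(1,-1)),(T,tc(535,382),L(-1,-1)),(T,tc(92,315),L(-1,1))]
sc=lambda x,y:tc(x,y,4.4,(180,210))
# side view: image right=-x, up=-y
pts+=[(S,sc(155,40),L(1,-1)),(S,sc(342,66),L(-1,-1)),(S,sc(238,270),L(-1,1)),(S,sc(28,238),L(1,1))]
F=lambda sx,sy:(sx*48,sy*75,5)
pts+=[(S,sc(366,348),F(-1,-1)),(S,sc(48,555),F(1,1)),(S,sc(265,592),F(-1,1)),(T,tc(595,490),F(-1,-1)),(T,tc(630,225),F(1,-1)),(T,tc(165,430),F(-1,1))]
p,r,tf=fit(pts,[550,150,0]);print('tank',p);print(r.round(1).tolist())
C=clouds()
def near(xy,rad,zlo,zhi):
    for n in C:
        P=C[n][0];m=(np.hypot(P[:,0]-xy[0],P[:,1]-xy[1])<rad)&(P[:,2]>zlo)&(P[:,2]<zhi)
        Q=P[m];print(n,len(Q),Q.mean(0).round(1) if len(Q) else '',Q.min(0).round(1) if len(Q) else '',Q.max(0).round(1) if len(Q) else '')
for n,uv,z in(("handle",tc(267,207,9,(260,165)),180),("post",tc(392,162,9,(320,190)),95),("pin",tc(407,265,9,(320,190)),85),("pinbase",tc(396,195,9,(320,190)),85),("head",tc(421,345,9,(320,190)),85)):
    w=px2w(T,*uv,z=z);print(n,w)
    if n in("handle","post"): near(w,40,z-6,z+8)
print('bar ends top',px2w(T,*tc(210,203),z=102),px2w(T,*tc(535,245),z=102))
for q in((12,56,102),(12,-56,102),(12,0,102)): w=tf(p,q);print(w,(w2px(T,w)-[150,165]+.5)*8,(w2px(S,w)-[180,210]+.5)*4.4)
o=lambda x,y:tc(x,y,7,(205,150))
for n,uv,z in(("handle S",o(241,138),180),("post S",o(415,95),95),("head S",o(566,112),85),("pinbase",o(441,118),85)): print(n,px2w(S,*uv,z=z))
E
```

```text
tank [ 5.67263965e+02  1.93500404e+02 -1.71012165e-01]
[[-1.1, -1.0], [1.2, 0.1], [0.7, 1.2], [-1.1, 1.0], [-2.1, -1.4], [0.1, -1.4], [0.2, 1.1], [-2.7, 0.4], [-0.1, -0.2], [-1.5, -0.4], [0.9, 0.9], [0.3, 1.3], [1.7, 0.4], [-0.2, 0.6]]
handle [570.15766673 -42.44687934 180.        ]
top 72 [569.9 -42.3 179.8] [559.7 -51.7 174.5] [582.2 -32.5 185.5]
side 67 [568.  -40.1 178.5] [557.  -54.1 174.1] [579.6 -30.4 182.7]
post [ 535.17485651 -235.64956506   95.        ]
top 73 [ 529.9 -235.    93.7] [ 497.6 -247.1   89.3] [ 542.1 -222.6   99.1]
side 49 [ 526.3 -233.8   93.1] [ 500.6 -248.4   89.1] [ 538.9 -221.8   97.4]
pin [ 507.02705632 -240.28878711   85.        ]
pinbase [ 527.53474423 -238.32769852   85.        ]
head [ 483.73017569 -242.93761681   85.        ]
bar ends top [589.39580983 243.24266795 102.        ] [573.48135283 139.41071348 102.        ]
[np.float64(588.6189925253778), np.float64(246.64137508981017), 102] [199.33458825 205.57798967] [122.10955553 355.98422423]
[np.float64(569.5588508301836), np.float64(136.27511666560193), 102] [544.85864144 256.79572008] [213.2809186  182.31917404]
[np.float64(579.0889216777807), np.float64(191.45824587770605), 102] [371.75162303 231.12589004] [170.06656826 264.60825469]
handle S [568.28068468 -42.68505892 180.        ]
post S [ 533.87910271 -239.91797979   95.        ]
head S [ 479.66590586 -249.01743598   85.        ]
pinbase [ 524.72455655 -241.73725211   85.        ]
```

```bash
python3 - <<'E'
from fit import *
t=lambda x,y:np.array([320+x/9-.5,190+y/9-.5]); s=lambda x,y:np.array([205+x/7-.5,150+y/7-.5]); t2=lambda x,y:np.array([260+x/9-.5,165+y/9-.5])
c=[px2w(T,*t(*q),z=14)[:2] for q in((80,180),(565,95),(640,440),(155,535))];c=np.array(c);print(c.round(1))
e=lambda a,b:np.arctan2(*(b-a)[::-1])
print('tray yaw (y edges) ',e(c[1],c[0])-np.pi/2,e(c[2],c[3])-np.pi/2,e(c[3],c[0]),e(c[2],c[1]), np.linalg.norm(c[1]-c[0]),np.linalg.norm(c[0]-c[3]),c.mean(0))
cs=np.array([px2w(S,*s(*q),z=14)[:2] for q in((345,203),(620,188),(672,385),(368,405))]);print(cs.round(1))
print(e(cs[1],cs[0]),e(cs[2],cs[3]),e(cs[0],cs[3])-np.pi/2,e(cs[1],cs[2])-np.pi/2,cs.mean(0))
# shelf edges
a=px2w(T,*t2(150,160),z=110);b=px2w(T,*t2(187,360),z=110);print('shelfL',a,b,e(b[:2],a[:2]))
a=px2w(T,*t2(330,130),z=110);b=px2w(T,*t2(368,300),z=110);print('shelfR',a,b,e(b[:2],a[:2]))
a=px2w(T,*t2(105,110),z=110);b=px2w(T,*t2(325,62),z=110);print('back',a,b,e(b[:2],a[:2])-np.pi/2)
a=px2w(T,*t2(130,470),z=9);b=px2w(T,*t2(400,405),z=9);f=px2w(T,*t2(68,200),z=9);print('foot',a,b,f,e(b[:2],a[:2])-np.pi/2,e(a[:2],f[:2]))
C=clouds()
# shelf cloud PCA, tank lip, bar, pot
def sel(n,xy,rad,zl,zh):
    P=C[n][0];m=(np.hypot(P[:,0]-xy[0],P[:,1]-xy[1])<rad)&(P[:,2]>zl)&(P[:,2]<zh);return P[m]
for n in C:
    Q=sel(n,(570,-42),75,100,116);print(n,'shelf',len(Q),cv2.minAreaRect(Q[:,:2].astype(np.float32)))
    Q=sel(n,(567,193),100,157,170);print(n,'lip',len(Q),cv2.minAreaRect(Q[:,:2].astype(np.float32)))
    Q=sel(n,(567,193),75,94,108);print(n,'bar z',len(Q),cv2.minAreaRect(Q[:,:2].astype(np.float32)))
    Q=sel(n,(510,-240),45,80,92)
    print(n,'pin',len(Q),cv2.minAreaRect(Q[:,:2].astype(np.float32)))
    Q=sel(n,(567,193),250,180,500);print(n,'tall',len(Q),Q.min(0),Q.max(0))
    Q=sel(n,(507,-240),170,100,500);print(n,'tall stand',len(Q))
E
```

```text
[[ 548.2 -157. ]
 [ 571.8 -307.3]
 [ 464.9 -323. ]
 [ 439.6 -174.6]]
tray yaw (y edges)  0.15538220065474895 0.16875333520501656 0.16076180886894012 0.14637503436118873 152.10257058417352 110.07291395296161 [ 506.10007463 -240.47851048]
[[ 568.  -304.6]
 [ 461.2 -322.9]
 [ 438.  -177.4]
 [ 545.  -157.8]]
0.16970207225139944 0.1809859534425472 0.15537225716783287 0.15796030233067837 [ 503.06167401 -240.64872708]
shelfL [602.18489685 -13.60776033 110.        ] [544.02163862 -22.55529339 110.        ] 0.15263823482097275
shelfR [610.01749677 -64.94538095 110.        ] [560.29624404 -74.02883967 110.        ] 0.1806950142069934
back [617.08902296  -1.19523641 110.        ] [630.07759034 -64.18474215 110.        ] 0.20335192789339485
foot [532.17463728  -8.06662152   9.        ] [550.59020895 -90.59162484   9.        ] [616.71499227   8.90434993   9.        ] 0.21955424215591046 0.19811086960527602
top shelf 518 ((582.666015625, -40.36171340942383), (86.00344848632812, 63.85955810546875), 12.805259704589844)
top lip 727 ((569.4114379882812, 195.09756469726562), (139.1112518310547, 86.7916
[... 245 characters left out ...]
.7422895431518555)
top tall 403 [560.66315826 -51.29843047 180.02387543] [771.08517847 322.26365353 278.2378817 ]
top tall stand 5
side shelf 578 ((579.79541015625, -39.19169235229492), (85.89846801757812, 68.54904174804688), 9.516683578491211)
side lip 1255 ((566.0402221679688, 194.82493591308594), (141.8452606201172, 85.82728576660156), 79.8032455444336)
side bar z 632 ((564.998779296875, 196.54005432128906), (133.33389282226562, 76.61727142333984), 78.3812026977539)
side pin 95 ((508.9168701171875, -236.290771484375), (61.7304573059082, 18.977327346801758), 16.71442413330078)
side tall 2021 [559.26737666 -47.31646094 180.00227232] [767.81210613 323.91350929 275.98239833]
side tall stand 3
```

```bash
python3 - <<'E'
from fit import *
a=np.load('pics/top0.npz')['im'];b=np.load('pics/side0.npz')['im']
def ov(im,cal,crop,f,segs,tag):
    c=cv2.resize(im[crop[1]:crop[3],crop[0]:crop[2]],None,fx=f,fy=f,interpolation=cv2.INTER_CUBIC)
    for pose,q1,q2,col in segs:
        pp=[]
        for q in(q1,q2):
            cs,sn=np.cos(pose[2]),np.sin(pose[2])
            w=[pose[0]+cs*q[0]-sn*q[1],pose[1]+sn*q[0]+cs*q[1],q[2]]
            pp.append(tuple(int(round(v)) for v in (w2px(cal,w)-crop[:2]+.5)*f))
        cv2.line(c,pp[0],pp[1],col,1,cv2.LINE_AA)
    cv2.imwrite('pics/%s.png'%tag,c[:,:,::-1])
def rect(p,x0,x1,y0,y1,z,col): 
    k=[(x0,y0,z),(x1,y0,z),(x1,y1,z),(x0,y1,z)];return [(p,k[i],k[(i+1)%4],col) for i in range(4)]
R=(569.3,-42.3,.19);D=(506,-241,.162);K=(567.4,194.3,-.173)
R_=rect(R,-30,40,-32,32,110,(255,0,0))+rect(R,-30,5,-6,6,110,(0,0,255))+rect(R,-11,11,-10,10,180,(0,255,0))
D_=rect(D,-21,20,-4,4,85,(255,0,0))+rect(D,-26,-21,-9,9,85,(0,0,255))+rect(D,23,37,-12,12,95,(0,160,0))
K_=rect(K,-42.5,42.5,-70,70,164,(255,0,0))+rect(K,-33,33,-60,60,164,(255,0,0))+rect(K,12,12,-56,56,102,(0,0,255))+rect(K,-48,48,-75,75,3,(0,160,0))
ov(a,T,(260,165,320,225),9,R_,'o1');ov(a,T,(320,190,400,255),9,D_,'o2');ov(a,T,(150,165,240,235),8,K_,'o3')
ov(b,S,(205,150,310,230),7,R_+D_,'o4');ov(b,S,(180,210,270,345),4.4,K_,'o5')
x=[cv2.imread('pics/o%d.png'%i) for i in(1,2,3,4,5)]
def pad(i,h,w): o=np.zeros((h,w,3),np.uint8);i=cv2.resize(i,None,fx=min(h/i.shape[0],w/i.shape[1]),fy=min(h/i.shape[0],w/i.shape[1]),interpolation=cv2.INTER_AREA);o[:i.shape[0],:i.shape[1]]=i;return o
E
```

```text
(no output)
```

View pics/o1.png

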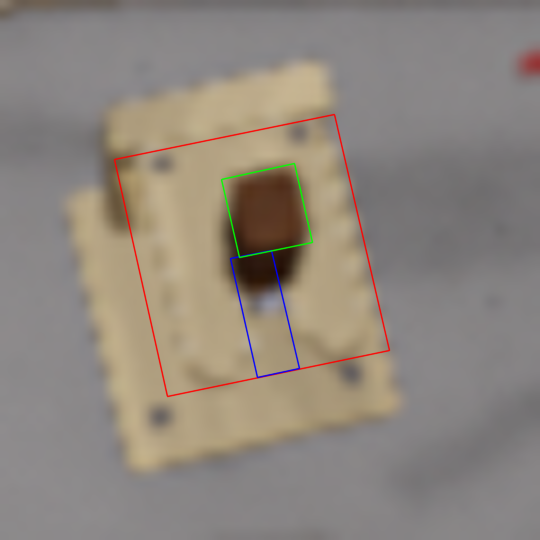

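View pics/o2.png

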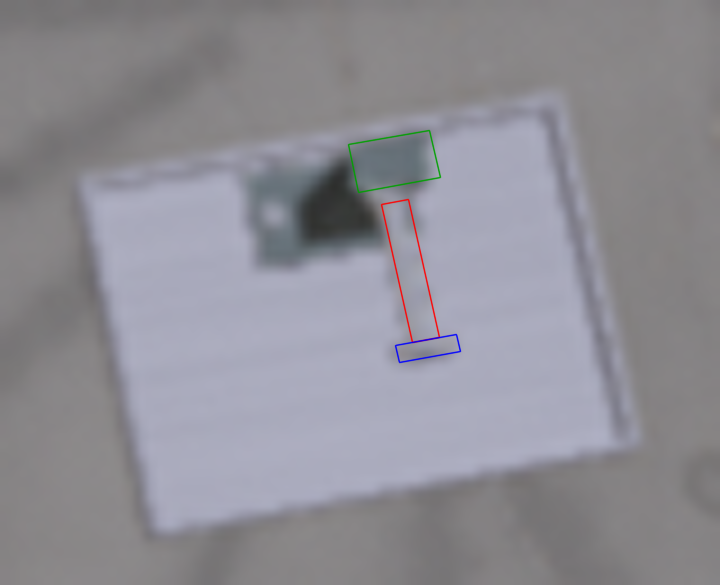

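View pics/o3.png

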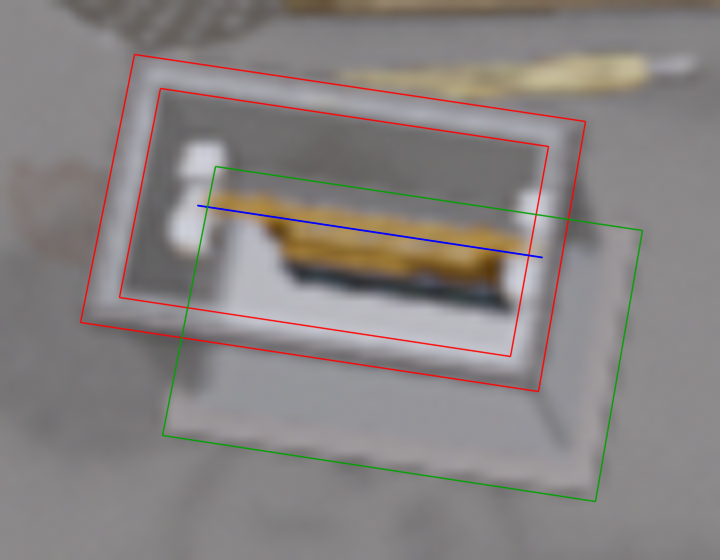

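View pics/o4.png

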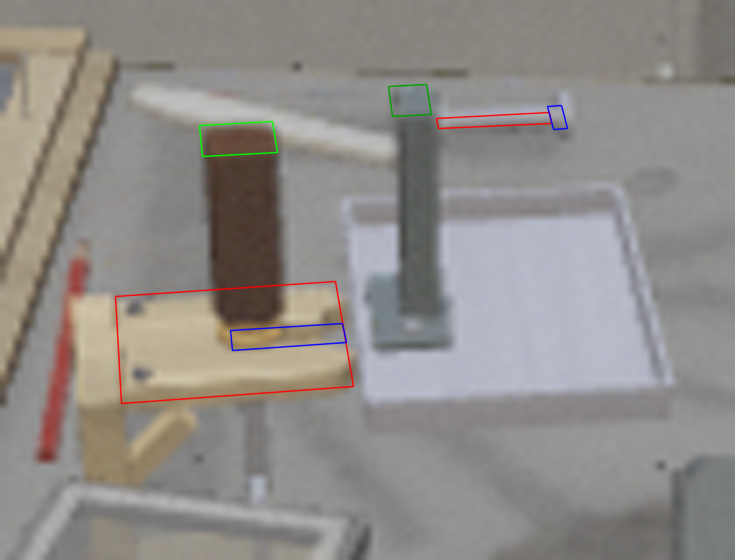

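View pics/o5.png

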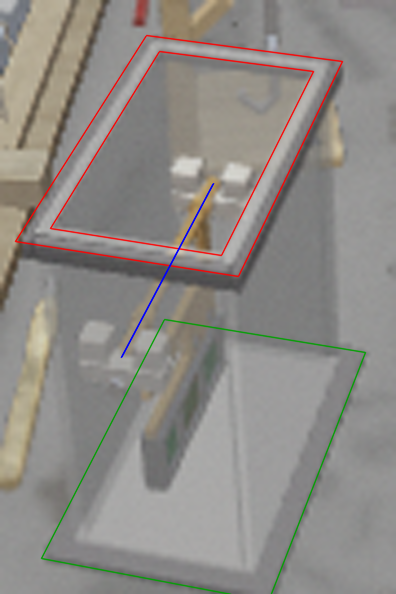

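Overlays agree with the pictures to about 1–2 mm; the bar lies about 1.5 mm further +x than the first model. Next I'll check reachability of all waypoints, and where the tall pot is.

```bash
cat > plan.py <<'E'
from fit import *
from scipy.spatial.transform import Rotation as Ro
HR=np.array([569.0,-42.5]);RY=.19
BAR=np.array([580.5,192.3]);KY=-.168
PIN=np.array([505.5,-240.7]);DY=.16
SG=-1
def rot(yaw):
    y=SG*np.array([-np.sin(yaw),np.cos(yaw),0]);z=np.array([0,0,-1.]);x=np.cross(y,z)
    return Ro.from_matrix(np.stack([x,y,z],1)).as_rotvec()
def loc(o,yaw,x,y): return np.array([o[0]+np.cos(yaw)*x-np.sin(yaw)*y,o[1]+np.sin(yaw)*x+np.cos(yaw)*y])
OFF=51.
def H(xy,zc): return [xy[0],xy[1],zc+OFF]
E
python3 - <<'E'
import plan
from plan import *
C=clouds()
for n in C:
    P=C[n][0];m=(P[:,2]>225)&(np.hypot(P[:,0]-620,P[:,1]-230)<200);print(n,P[m].min(0),P[m].max(0))
for sg in(-1,1):
  plan.SG=sg
  for nm,xy,yaw,z in(("rest",HR,RY,110),("restup",loc(HR,RY,-55,0),RY,270),("tank in",loc(BAR,KY,-30,0),KY,168),("tank hi",loc(BAR,KY,-8,0),KY,365),("stand pre",loc(PIN,DY,-8,-62),DY,211),("stand hi",loc(PIN,DY,-8,-62),DY,365),("stand",loc(PIN,DY,-8,0),DY,190)):
    q=ctrl.inverse_kinematics(H(xy,z),rot(yaw));print(sg,nm,None if q is None else np.round(q,2))
E
```

```text
top [735.4291816  234.69223193 225.13077253] [771.08517847 254.80675348 278.2378817 ]
side [735.33149671 232.98332914 225.02890898] [767.81210613 256.98650115 275.98239833]
-1 rest [-0.16  0.1   1.67 -0.    1.37  1.22]
-1 restup [-0.2  -0.11  1.59 -0.    1.66  1.18]
-1 tank in [0.26 0.1  1.56 0.   1.48 2.  ]
-1 tank hi [0.24 0.14 1.17 0.   1.83 1.98]
-1 stand pre [-0.63  0.1   1.49 -0.    1.55  0.79]
-1 stand hi [-0.63  0.1   1.21 -0.    1.83  0.79]
-1 stand [-0.55  0.01  1.62 -0.    1.51  0.87]
1 rest [-0.16  0.1   1.67 -0.    1.37 -1.93]
1 restup [-0.2  -0.11  1.59 -0.    1.66 -1.96]
1 tank in [ 0.26  0.1   1.56  0.    1.48 -1.15]
1 tank hi [ 0.24  0.14  1.17  0.    1.83 -1.16]
1 stand pre [-0.63  0.1   1.49 -0.    1.55 -2.36]
1 stand hi [-0.63  0.1   1.21 -0.    1.83 -2.36]
1 stand [-0.55  0.01  1.62 -0.    1.51 -2.28]
```

```bash
python3 - <<'E'
from plan import *
ctrl.goto(H(HR,215),rot(RY))
ctrl.servo_line(H(HR,110),velocity=120)
ctrl.grip(0.0,50)
print(ctrl.read_time(),ctrl.read_gripper_width()*93,ctrl.read_tcp_pos(),ctrl.read_contact_force())
shot("top","t1",(240,140,340,230),7); shot("side","s1",(205,110,310,230),5)
E
```

```text
4.775 19.910067831766817 [569.04905169 -42.61916212 161.04150435] [-0.0413238  -0.28971052  0.71995446]
```

View pics/s1.png

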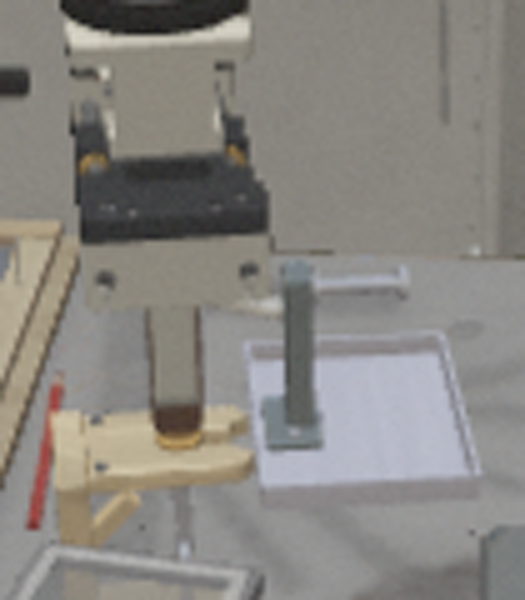

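View pics/t1.png

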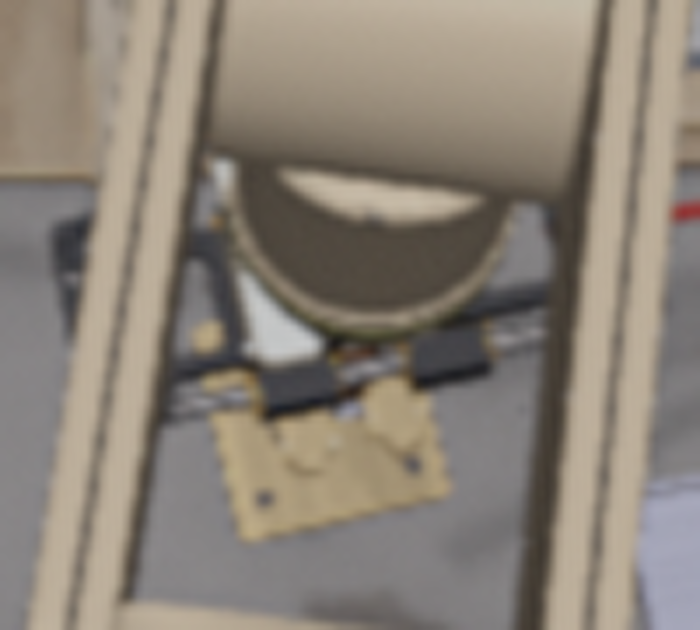

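The fingers are closed on the handle at 19.9 mm, centred in the side view at about (175,355). I'll raise it 3 mm and draw it out to -x.

```bash
python3 - <<'E'
from plan import *
ctrl.servo_line(H(HR,113),velocity=40)
print(ctrl.read_contact_force())
r=ctrl.servo_line(H(loc(HR,RY,-58,0),113),velocity=60,contact_N=6)
print(r,ctrl.read_tcp_pos(),ctrl.read_contact_force(),ctrl.read_moment())
shot("side","s2",(205,110,345,230),5)
if not r:
    ctrl.servo_line(H(loc(HR,RY,-58,0),280),velocity=180)
    ctrl.goto(H(loc(BAR,KY,-30,0),280),rot(KY))
    print(ctrl.read_time(),ctrl.read_gripper_width()*93)
    shot("side","s3",(150,60,310,345),2.1)
E
```

```text
[ 0.49290317  0.4408947  -0.99569052]
False [512.32289807 -53.43510184 164.1099837 ] [ 0.05166604 -0.2075164  -2.0556156 ] [-0.04320003  0.08987562  0.0101592 ]
8.3667 19.755660052425792
```

```bash
ls pics
```

```text
o1.png
o2.png
o3.png
o4.png
o5.png
s1.npz
s1.png
s2.npz
s2.png
s3.npz
s3.png
s_rd.png
s_tank.png
side0.npz
side0.png
t1.npz
t1.png
t_drip.png
t_rest.png
t_tank.png
top0.npz
top0.png
```

View pics/s2.png

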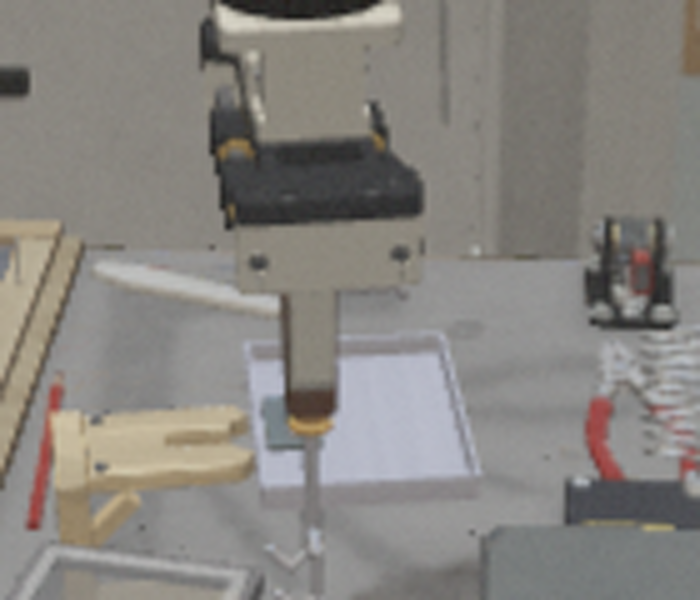

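View pics/s3.png

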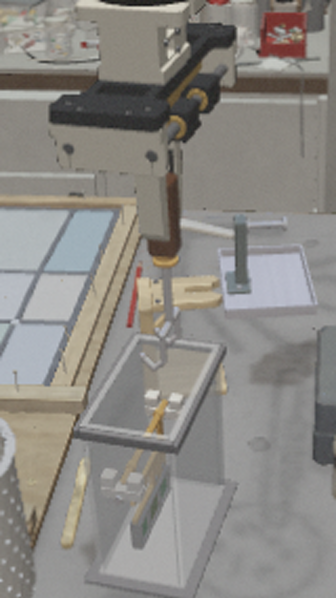

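The hook is free of the rest and hangs above the tank's -x half. I'll lower it part way, with the tip still above the bar, and look again.

```bash
python3 - <<'E'
from plan import *
r=ctrl.servo_line(H(loc(BAR,KY,-30,0),205),velocity=90,contact_N=5)
print(r,ctrl.read_time(),ctrl.read_contact_force())
shot("side","s4",(180,170,290,340),4.5);shot("top","t4",(150,145,250,235),7)
E
```

```text
False 9.4 [ 0.70795931 -0.78921777 -0.74430406]
```

View pics/s4.png

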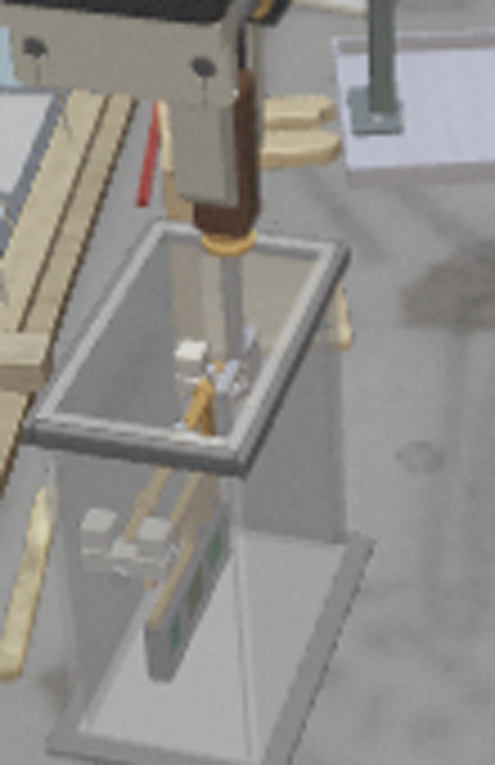

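View pics/t4.png

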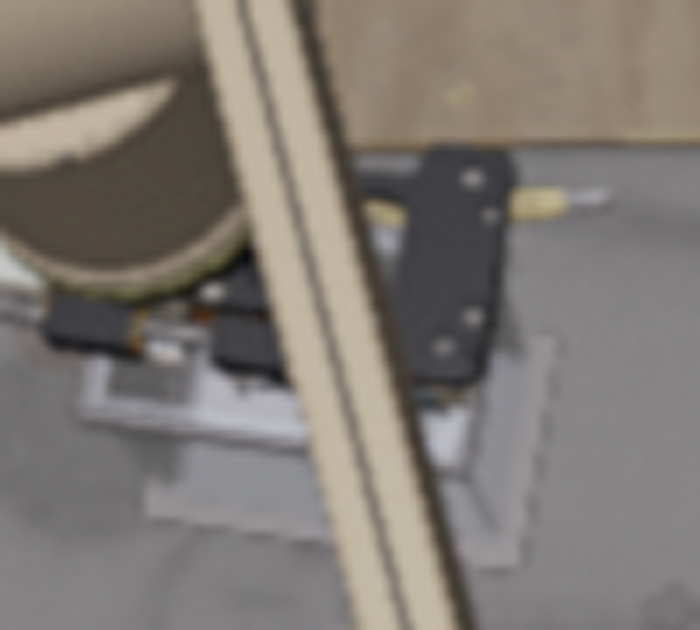

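The side view shows the prongs at about (225,375) in the crop, on the bar's -x side; the top view is occluded. I'll continue down with a force guard.

```bash
python3 - <<'E'
from plan import *
r=ctrl.servo_line(H(loc(BAR,KY,-30,0),168),velocity=60,contact_N=4)
print(r,ctrl.read_time(),ctrl.read_tcp_pos(),ctrl.read_contact_force())
if not r:
    r=ctrl.servo_line(H(loc(BAR,KY,-8,0),168),velocity=40,contact_N=4)
    print(r,ctrl.read_tcp_pos(),ctrl.read_contact_force())
    shot("side","s5",(180,170,290,340),4.5)
E
```

```text
False 10.2667 [551.02691935 197.32278613 219.17399342] [-0.44293955  0.64871901 -1.18948265]
False [572.59896134 193.58564318 218.81884839] [-0.20966139  0.47928604 -1.10520395]
```

View pics/s5.png

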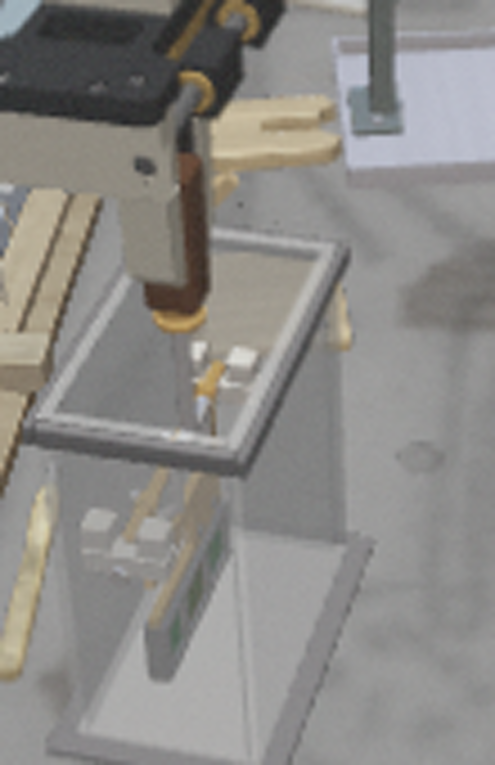

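The prong is at the bar at about (205,400), with no contact so far. I'll lift slowly and check the load.

```bash
python3 - <<'E'
from plan import *
B=loc(BAR,KY,-8,0)
f0=ctrl.read_contact_force()
ctrl.servo_line(H(B,176),velocity=30); print(ctrl.read_contact_force()-f0)
ctrl.servo_line(H(B,186),velocity=30); ctrl.dwell(.2); print(ctrl.read_contact_force()-f0,ctrl.read_moment())
shot("side","s6",(180,170,290,340),4.5);print(ctrl.read_time())
E
```

```text
[ 0.09852483 -0.60459396  0.03110895]
[-0.86901624 -0.53771397 -1.38527576] [-0.01265335  0.15212479  0.02834284]
12.1667
```

View pics/s6.png

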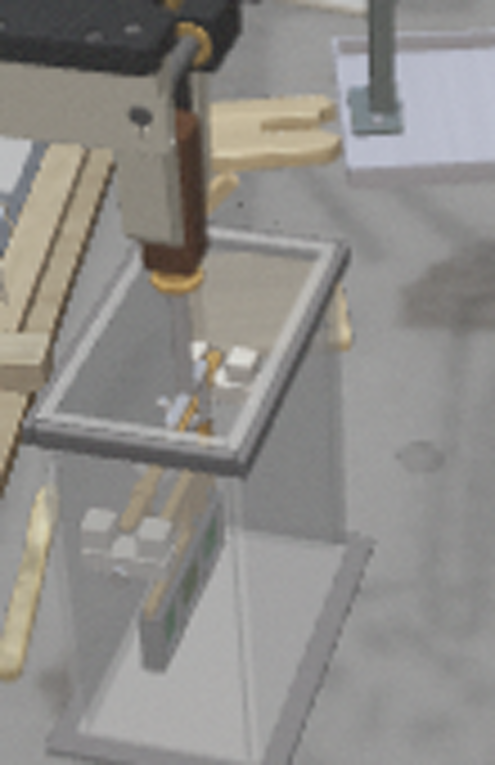

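The carrier has lifted off the ledges: its bottom corner went from (150,680) to (150,670), with about 1.4–2 N more load. Raising it clear.

```bash
python3 - <<'E'
from plan import *
B=loc(BAR,KY,-8,0)
r=ctrl.servo_line(H(B,370),velocity=80,contact_N=8)
ctrl.dwell(.3);print(r,ctrl.read_contact_force(),ctrl.read_moment(),ctrl.read_tcp_pos(),ctrl.read_time())
shot("side","s7",(120,0,320,345),1.7)
im,_=shot("top","t7",(130,90,270,210),5)
E
```

```text
False [-0.37247842  0.16991396 -2.11365951] [ 0.06319003  0.15979113 -0.05898611] [572.59353921 193.63209601 420.96201851] 14.9167
```

View pics/s7.png

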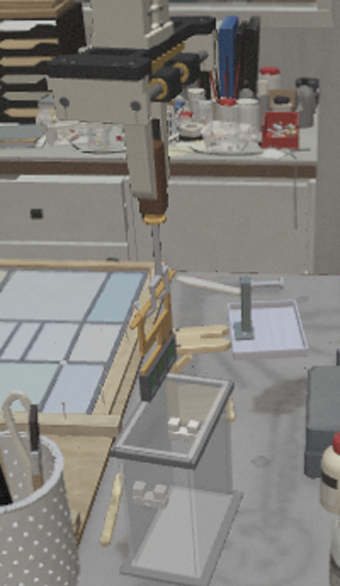

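The carrier hangs straight in the prongs, clear of the tank, at about (158,340). Now I'll carry it to the stand.

```bash
python3 - <<'E'
from plan import *
B=loc(BAR,KY,-8,0)
ctrl.servo_line(H(loc(PIN,DY,-8,-70),370),frame=rot(DY),velocity=120)
print(ctrl.read_time(),ctrl.read_tcp_pos())
ctrl.servo_line(H(loc(PIN,DY,-8,-70),240),velocity=100)
ctrl.dwell(.5)
print(ctrl.read_time(),ctrl.read_gripper_width()*93,ctrl.read_contact_force())
shot("side","s8",(225,80,345,230),4.5)
im,_=shot("top","t8",(310,130,440,260),5)
E
```

```text
19.4083 [ 508.79818942 -310.94866802  421.06786111]
21.3583 19.627040599649796 [-0.38917261 -0.19873811 -3.62419242]
```

View pics/s8.png

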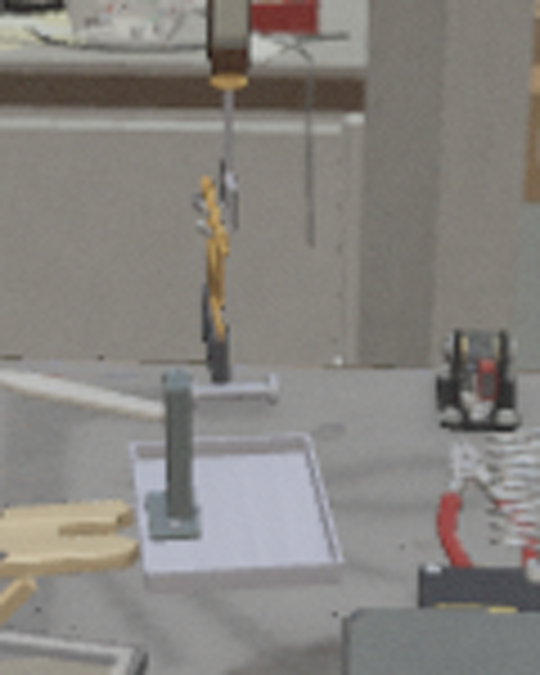

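View pics/t8.png

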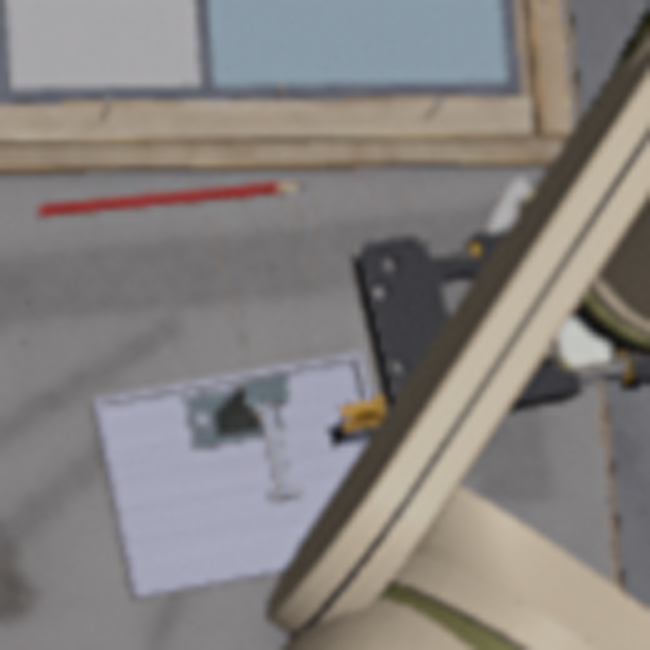

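In the top crop the carrier's +y bar end shows at about (343,415) and the light's corner at (331,434); the pin runs from (266,405) to (285,494). I'll check them against the prediction.

```bash
python3 - <<'E'
from plan import *
im=np.load('pics/t8.npz')['im'];save(im,'t8b',(360,185,400,235),14)
sd=np.load('pics/s8.npz')['im'];save(sd,'s8b',(255,110,295,175),9)
t=lambda p:w2px(T,p)
c=lambda x,y,z:(*loc(PIN,DY,x,y-70),z)
for n,P in(("bar end",c(0,56,162)),("plate corner top?",c(0,40,162-29)),("light bottom +y",c(0,40,72)),("light bot -x",c(-5,40,72)),("light bot +x",c(5,40,72)),("bar mid",c(0,0,162)),("bar -end",c(0,-56,162))):
    print(n,(w2px(T,P)-[360,185]+.5)*14,(w2px(S,P)-[255,110]+.5)*9)
E
```

```text
bar end [242.44639889 395.15470864] [178.83694858 242.84518264]
plate corner top? [293.02226729 411.24658975] [173.87553146 314.68821228]
light bottom +y [217.73652093 474.53234026] [174.91678104 507.5174293 ]
light bot -x [223.64044985 500.49171962] [192.12650076 506.69271392]
light bot +x [211.83785584 448.60925953] [157.69634087 508.34339269]
bar mid [552.83979559 338.57141545] [160.19676829 163.39441686]
bar -end [860.07569345 282.48662221] [142.93079836  89.82633138]
```

View pics/t8b.png

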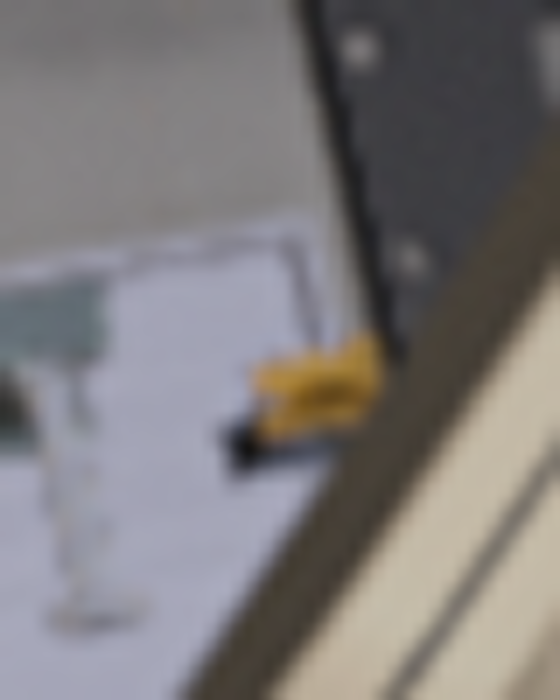

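View pics/s8b.png

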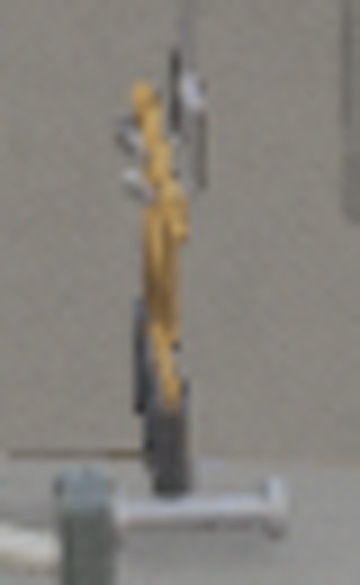

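The carrier sits about 2–3 mm towards -y of nominal relative to the pin, and x is fine. I'll lower it to slot level beside the pin and look at the mouth.

```bash
python3 - <<'E'
from plan import *
ctrl.servo_line(H(loc(PIN,DY,-8,-70),211),velocity=60)
ctrl.dwell(.4)
print(ctrl.read_time(),ctrl.read_tcp_pos(),Ro.from_rotvec(ctrl.read_tcp_rot()).as_matrix().round(3).tolist())
im,_=shot("side","s9",(250,120,300,185),9)
shot("top","t9",(330,185,400,245),10)
c=lambda x,y,z:(*loc(PIN,DY,x,y-70),z)
for n,P in(("bar end",c(0,56,133)),("mouth up",c(0,40,133-39)),("mouth lo",c(0,40,133-57)),("light bottom",c(0,40,43)),("pin mid",(*PIN,85)),("pin top at pin",(*PIN,89)),("collar",(*loc(PIN,DY,-8,-70),211)),("head",(*loc(PIN,DY,-26,0),85))):
    print(n,(w2px(S,P)-[250,120]+.5)*9,(w2px(T,P)-[330,185]+.5)*10)
E
```

```text
22.4917 [ 508.839084   -311.13274805  262.25425371] [[0.987, 0.159, 0.0], [0.159, -0.987, -0.0], [0.0, 0.0, -1.0]]
bar end [224.28844794 248.81369996] [447.17160744 305.08585642]
mouth up [219.54731263 349.10018879] [474.33654582 323.14248435]
mouth lo [219.85010412 405.17074406] [458.89927663 336.11692422]
light bottom [220.39366752 505.81848419] [431.67027301 358.99654174]
pin mid [229.75556197 425.17370259] [354.15259949 350.23355247]
pin top at pin [229.70405819 412.51473804] [357.25391598 347.39984372]
collar [232.45490417 -90.39627239] [758.59093874 232.10905434]
head [321.45587247 420.77613795] [376.01946401 448.14146819]
```

View pics/s9.png

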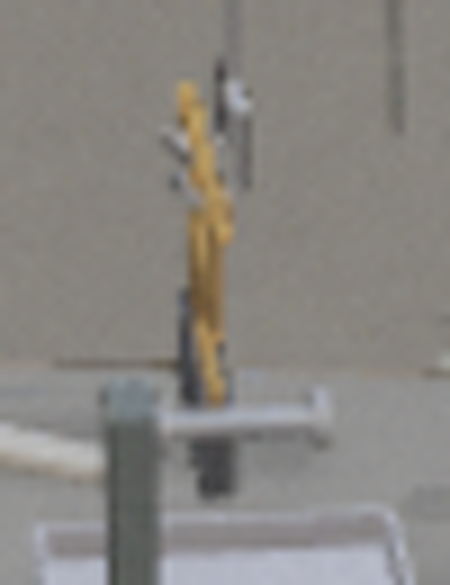

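View pics/t9.png

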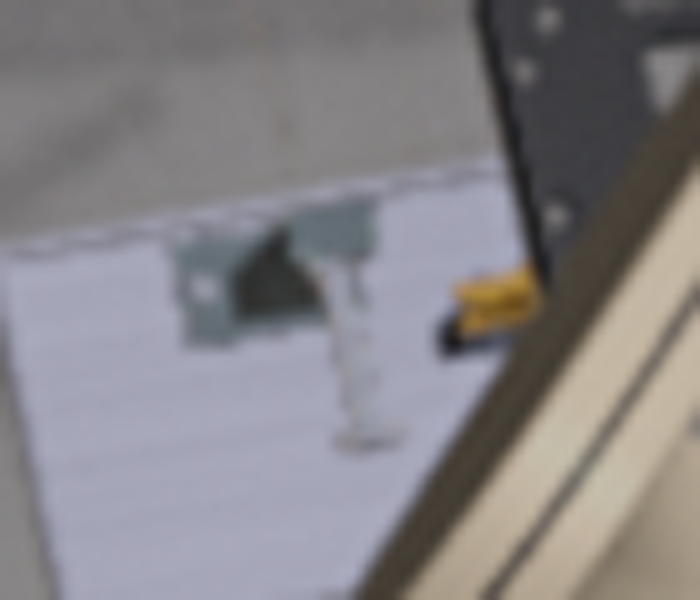

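The slot is level with the pin as expected; pixel offsets suggest the carrier is 0–2 mm high, so I'll go 1 mm lower. Sliding in with a force guard, stopping part way for a look.

```bash
python3 - <<'E'
from plan import *
ctrl.servo_line(H(loc(PIN,DY,-8,-70),210),velocity=30)
f0=ctrl.read_contact_force()
r=ctrl.servo_line(H(loc(PIN,DY,-8,-20),210),velocity=35,contact_N=2.5)
print(r,ctrl.read_time(),ctrl.read_tcp_pos(),ctrl.read_contact_force()-f0)
shot("side","s10",(250,120,300,185),9)
shot("top","t10",(330,185,400,245),10)
c=lambda x,y,z:(*loc(PIN,DY,x,y-20),z)
for n,P in(("bar end",c(0,56,132)),("bar -end",c(0,-56,132)),("mouth up",c(0,40,132-39)),("light bottom",c(0,40,42))):
    print(n,(w2px(S,P)-[250,120]+.5)*9,(w2px(T,P)-[330,185]+.5)*10)
E
```

```text
False 24.4167 [ 500.77598111 -261.89385051  260.96477516] [-0.03056629 -0.50680546 -0.97480399]
bar end [242.02089487 331.17861276] [251.28354626 341.41373433]
bar -end [203.98401613 161.39253057] [685.93983907 262.09225051]
mouth up [236.6140431  432.64745147] [284.69602096 358.37418194]
light bottom [237.11564495 592.88185177] [249.1344607  392.96113251]
```

View pics/s10.png

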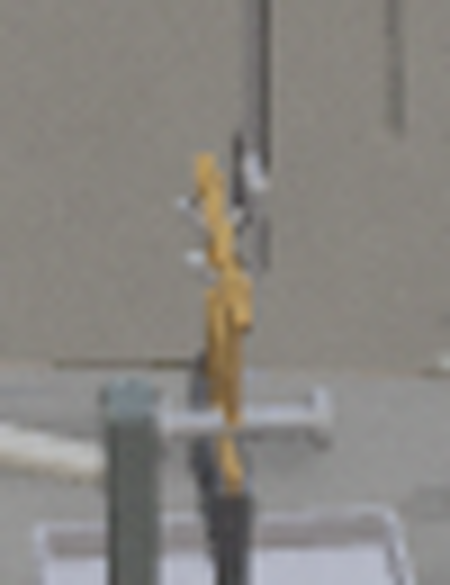

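View pics/t10.png

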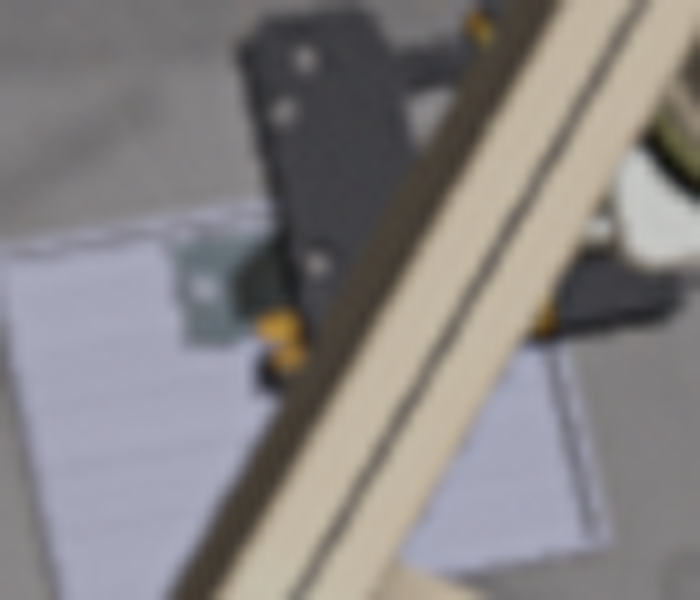

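The pin runs through the slot with no contact: the edge breaks at (232,420), exactly where the pin crosses. I'll slide on to the seat and let it down while watching the load.

```bash
python3 - <<'E'
from plan import *
f0=ctrl.read_contact_force()
r=ctrl.servo_line(H(loc(PIN,DY,-8,2.7),210),velocity=25,contact_N=3)
print(r,ctrl.read_time(),ctrl.read_contact_force()-f0)
def fz(): return np.mean([ctrl.read_contact_force()[2] for _ in range(1)])
Y=2.7
for z in (208.5,207,206,205,204,203,202):
    ctrl.servo_line(H(loc(PIN,DY,-8,Y),z),velocity=20)
    ctrl.dwell(.15);print(z,ctrl.read_tcp_pos()[2].round(1),ctrl.read_contact_force().round(2))
shot("side","s11",(250,120,300,185),9)
shot("top","t11",(330,185,400,245),10);print(ctrl.read_time())
E
```

```text
False 25.575 [ 0.33067723 -0.82087587  0.41800759]
208.5 259.5 [ 1.14 -0.26 -4.03]
207 258.0 [-0.19 -0.91 -3.21]
206 257.0 [ 0.4  -0.07 -3.26]
205 256.0 [-0.87  0.53 -2.64]
204 255.1 [-0.47  0.24 -2.37]
203 254.1 [ 0.52  0.68 -0.7 ]
202 253.0 [-0.09 -0.06 -0.87]
28.475
```

View pics/s11.png

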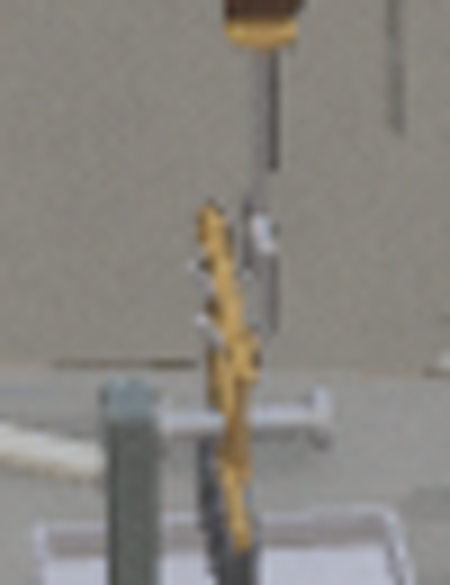

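View pics/t11.png

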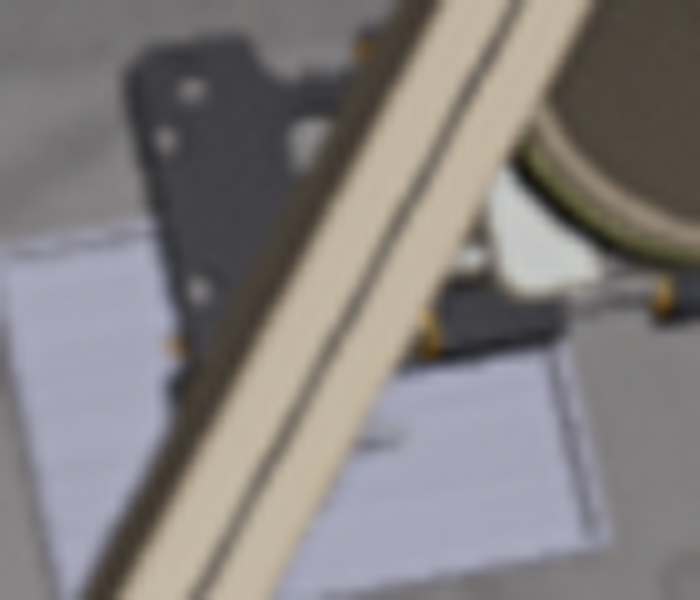

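The load came off at a collar height of 203–204, which is the seated depth; resting on the plain slot edge it would have come off at 208. So the pin is in the notch. I'll lower clear and withdraw to -x.

```bash
python3 - <<'E'
from plan import *
r=ctrl.servo_line(H(loc(PIN,DY,-8,2.7),192),velocity=30,contact_N=3)
print(r,ctrl.read_contact_force())
if not r:
    r=ctrl.servo_line(H(loc(PIN,DY,-48,2.7),192),velocity=40,contact_N=2.5)
    print(r,ctrl.read_tcp_pos(),ctrl.read_contact_force())
shot("side","s12",(250,120,310,190),8)
shot("top","t12",(330,185,400,245),10);print(ctrl.read_time())
E
```

```text
False [ 0.97308288 -0.52150686 -0.78666346]
False [ 457.84440824 -245.65229449  243.03562156] [-0.14053051 -0.16799049 -1.62092291]
30.2083
```

View pics/s12.png

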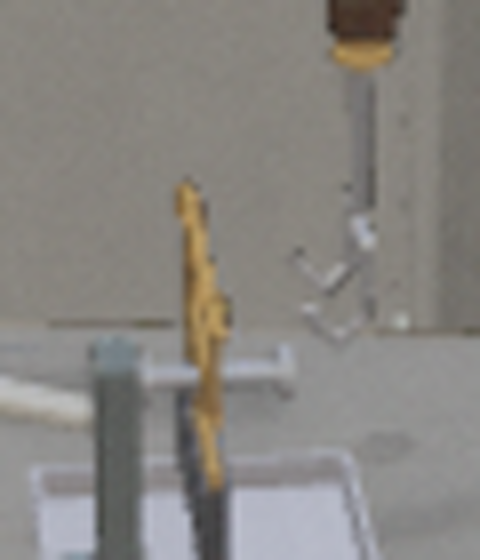

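View pics/t12.png

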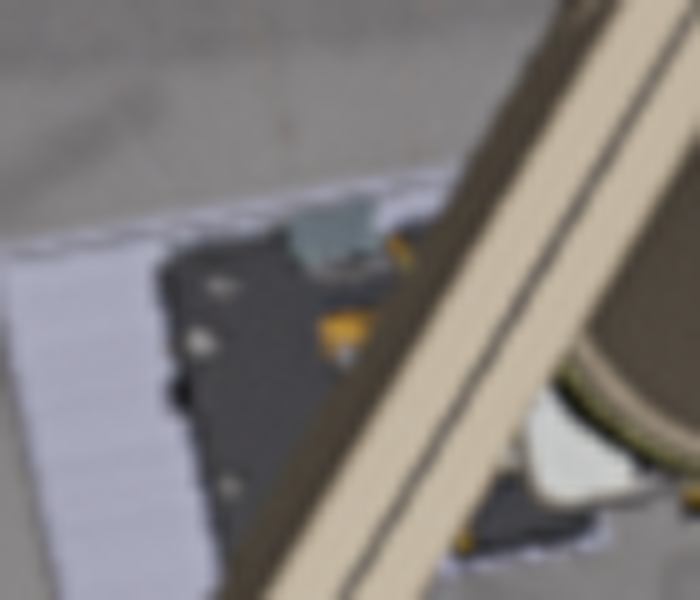

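The carrier hangs upright on the pin, and the hook is free at (340,290) in the crop. Now I'll return the hook to its rest.

```bash
python3 - <<'E'
from plan import *
ctrl.servo_line(H(loc(PIN,DY,-55,2.7),290),velocity=150)
shot("top","t13",(330,185,400,245),10)
O=loc(HR,RY,-62,0)
ctrl.servo_line(H(O,290),frame=rot(RY),velocity=150)
ctrl.servo_line(H(O,113.5),velocity=120)
print(ctrl.read_time(),ctrl.read_tcp_pos(),ctrl.read_contact_force())
shot("side","s13",(205,130,305,230),6)
E
```

```text
34.175 [508.74392546 -54.33914685 165.4561755 ] [-0.38150667 -0.18115432 -0.17241272]
```

View pics/s13.png

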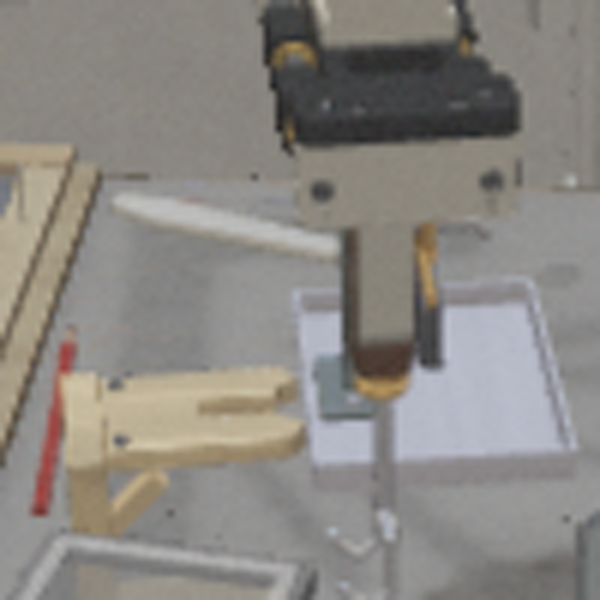

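View pics/t13.png

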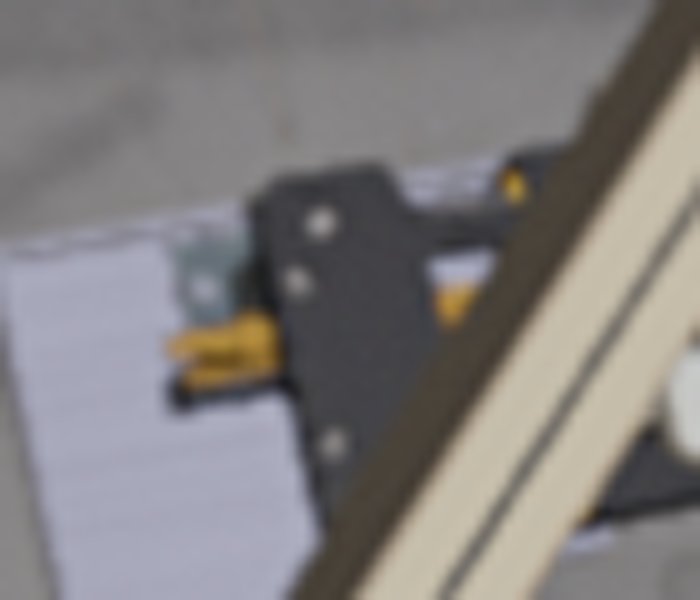

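The hook stands in line with the notch mouth at (290,395), and the carrier is still hanging. Sliding in.

```bash
python3 - <<'E'
from plan import *
r=ctrl.servo_line(H(HR,113.5),velocity=50,contact_N=4)
print(r,ctrl.read_tcp_pos(),ctrl.read_contact_force())
if not r:
    r=ctrl.servo_line(H(HR,109),velocity=15,contact_N=3)
    print(r,ctrl.read_tcp_pos(),ctrl.read_contact_force())
shot("side","s14",(205,130,305,230),6);shot("top","t14",(240,140,340,230),7);print(ctrl.read_time())
E
```

```text
False [568.78608885 -42.54957838 164.50420196] [ 0.10309668 -0.84869786 -1.80189363]
True [569.11125751 -42.57827412 161.0231816 ] [0.05753516 0.16828412 4.45743018]
36.025
```

View pics/s14.png

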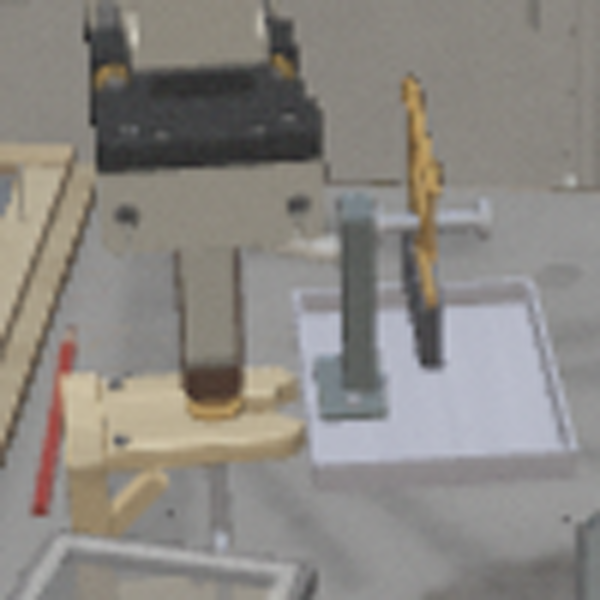

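View pics/t14.png

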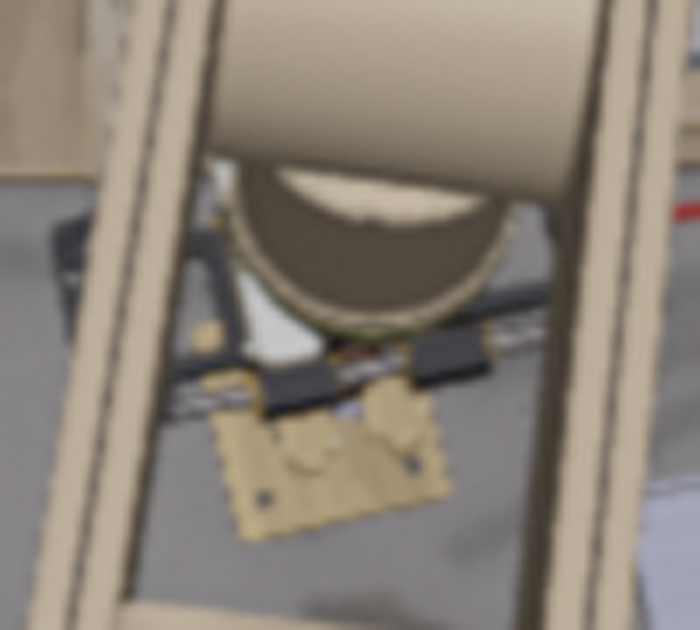

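The collar made contact at exactly the original height, TCP z = 161.0. Releasing and backing straight up.

```bash
python3 - <<'E'
from plan import *
ctrl.grip(0.6)
ctrl.servo_line(H(HR,235),velocity=100)
ctrl.set_joints([1.15,0.13,1.488,0,1.523,-0.085])
ctrl.dwell(.5)
shot("side","s15",(160,130,380,345),2.7);shot("top","t15",(130,160,440,310),2.5);print(ctrl.read_time(),ctrl.read_contact_force())
im=np.load('pics/t15.npz')['im'];save(im,'t15b',(320,180,400,245),9)
im=np.load('pics/s15.npz')['im'];save(im,'s15b',(205,120,310,230),5)
E
```

```text
41.3333 [-0.21987957 -0.09773028  0.07137231]
```

View pics/s15.png

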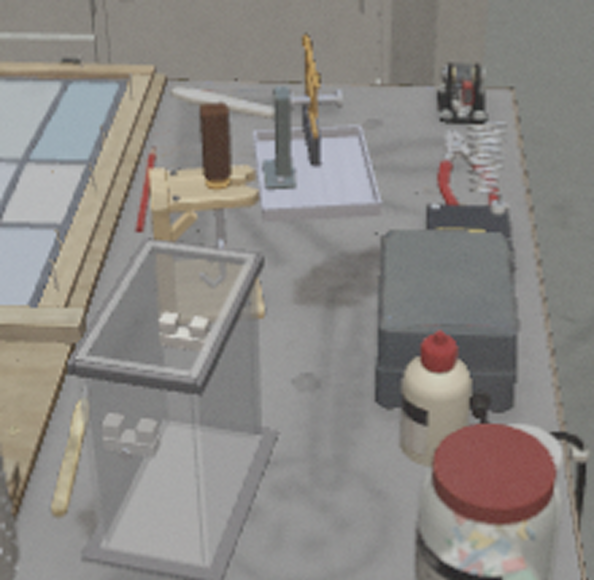

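View pics/t15.png

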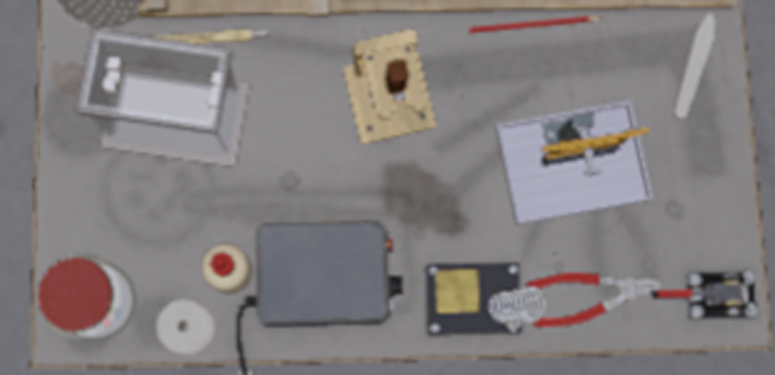

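View pics/t15b.png

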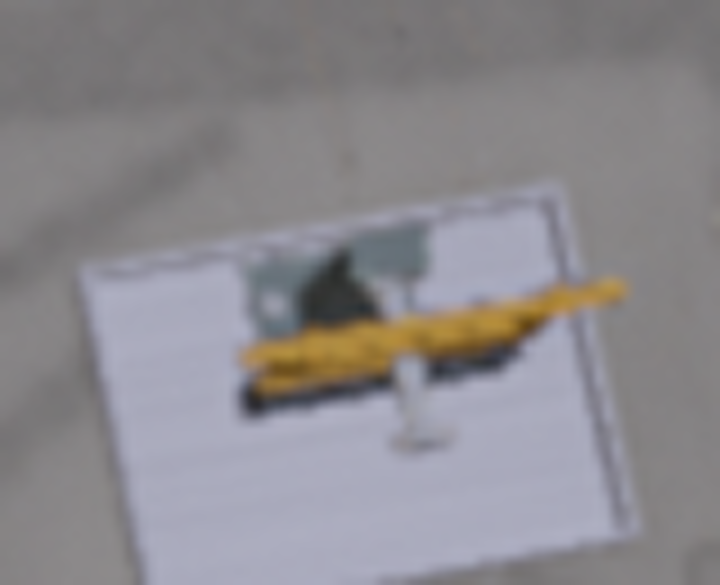

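View pics/s15b.png

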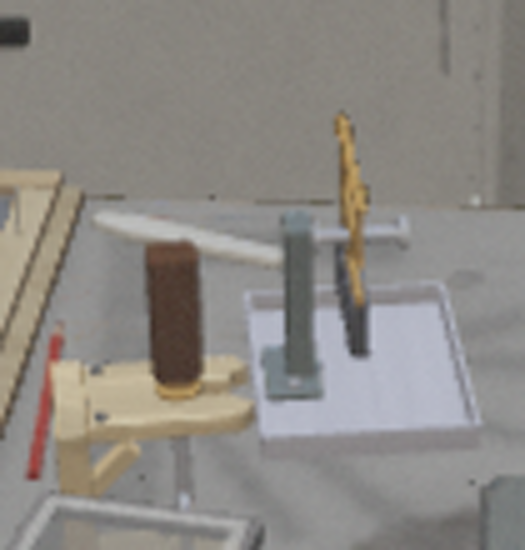

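Final views: the carrier is on the pin, mid-length between post and head. The hook hangs in the rest, the tank is empty and the bystanders are unmoved. One numeric check of the seating before I hand in.

```bash
python3 - <<'E'
from plan import *
t=lambda x,y:px2w(T,320+x/9-.5,180+y/9-.5,z=126)
a,b=t(246,356),t(624,291);m=(a+b)/2
c,s=np.cos(DY),np.sin(DY);d=m[:2]-PIN
print('bar len',np.linalg.norm(a-b),'yaw',np.arctan2(-(a-b)[0],(a-b)[1])*-1, 'mid local',c*d[0]+s*d[1],-s*d[0]+c*d[1])
d=np.load('pics/top0.npz')['im'].astype(int);e=np.load('pics/t15.npz')['im'].astype(int)
for n,(x0,y0,x1,y1) in dict(jar=(140,255,190,300),bottle=(205,255,235,280),plier=(320,262,405,300),cutter=(190,168,240,180)).items(): print(n,np.abs(d-e)[y0:y1,x0:x1].mean())
# depth of bar ends in top
C=np.load('pics/t15.npz')['d']
for x,y in((265,357),(600,293),(430,330)):
    u,v=int(320+x/9),int(180+y/9);q=px2w(T,u,v,d=C[v,u]);print(q.round(1))
E
```

```text
bar len 108.18934368011303 yaw -0.15006951838640178 mid local 2.85454958117245 0.04956062112257359
jar 0.5641481481481482
bottle 0.5048888888888889
plier 0.5546955624355006
cutter 0.47444444444444445
[ 499.6 -191.5  129.7]
[ 515.6 -285.7  128.8]
[ 505.8 -236.6  131.7]
```

```bash
python3 -c "
from rig import ctrl
ctrl.sign_off();print(ctrl.read_time())"
```

```text
the job is handed in; nothing more can be done
the job is handed in; nothing more can be done
```

The job is done and handed in after about 41 s of the 72 s allowed. The carrier hangs on the drip stand's pin, and the hook is back in its rest. Only the hook touched the carrier.

Last checks:
- **Carrier:** the load came off the hook at a collar height of 203–204 mm, which matches the pin being in the seat notch. In the final top view the bar is level, with its middle 0.05 mm along the stand's y from my estimate of the pin's middle.
- **Hook:** the collar met the shelf at the same height as at the start, and it hangs in the notch.
- **Bystanders:** bottle, jar, cutter and pliers show no change between the first and last pictures.
- **Disagreement:** the two cameras differed by 2–4 mm on the pin's position, within or a little over the stated calibration error. I corrected for this by seeing the carrier and pin together. No contact guard tripped before the final set-down in the rest.

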